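# Hang the misting bottle by its trigger over the herb rack's front bar

## Robot

A 6-joint arm with a two-finger parallel gripper is mounted at the origin on the work surface. World frame = base frame: x ahead of the robot, y to its left, z up, the work surface at z = 0. Lengths are in mm, angles in rad, forces in N, time in s.
With the tool pointing down it reaches from about 275 to 1000 mm from the base axis. Payload 8.4 kg.
Tool frame: the origin (TCP) lies between the finger pads; the fingertips stand 22 mm ahead of it and the grasp point (between the pads) lies 3 mm ahead of it (r.nose_length is the z of the fingertips in the tool frame, in mm); z points along the fingers, y is the line along which they close (so a half turn about z gives the same grasp; the last joint's range is limited). The gripper opens to 85 mm and grips with 20 to 120 N. Pads are 22 mm wide; open, the fingers measure 114 mm over their backs; the gripper's body (76 mm by 85 mm) begins 54 mm behind the grasp point. The pads swing forward as they close: fully open they stand 13 mm farther back than shut.
Start: joints at [1.312, 0.353, 1.633, -0, 1.155, -0.002], TCP at [158.74, 604.508, 253.281] pointing down, gripper open.
Joint ranges: [-2.63, 2.63], [-0.92, 2.1], [0.06, 2.66], [-1.3, 4.44], [0, 2.69], [-3.02, 3.02]. Speed limits (rad/s): [2.22, 2.22, 2.79, 3.14, 3.14, 3.14].

## Interface

Orientations are given as [roll, pitch, yaw] about the fixed x, y, z axes, in that order (R = Rz(yaw) Ry(pitch) Rx(roll)).
In Python, from rig import r, viewer, job gives the robot as it stands (r), with the cameras (viewer) and the job (job).
- The arm moves only by the shell command python3 steer.py 'ROWS' [FORCE]. ROWS is a JSON list of rows, 1 to 5 of them, each of 7 numbers: a rotation vector rx, ry, rz in units of 0.05 rad, then dx, dy, dz in units of 5 mm, then the opening from 0.0 (shut) to 1.0 (fully open); each row shifts and turns the commanded pose from where the row before left it, along the tool's axes as they then stand; what a row does not reach is not made up. A row lasts 1/12 s, in which the tool goes at most 41.7 mm and 0.125 rad, less where a joint would pass 70% of its speed; a pose out of reach is approached as far as the arm can. The fingers move at their own pace and stop on an object; FORCE is the grip in N (left out, the last holds). Time passes only in rows, so rows that do not move let the fingers close. It prints the time, the measured TCP pose, the force, the opening and the grip force at its end. Input that does not fit is refused with a message, and nothing moves.
- r.sense(): the state, without advancing time (a new reading comes with each control period).
- viewer.grab_frame(name): name is "side" or "top"; returns the picture (420x560x3 uint8, red, green, blue); there is no depth.
- viewer.camera_params(name): a dict with "fx", "fy", "cx", "cy" (pixels), "rvec" (rotation vector, rad) and "tvec" (3), from world to camera coordinates, as OpenCV has them. Camera axes: x right, y down, z forward; pixel columns grow to the right and rows downward; lengths in mm; the calibration is good to about 2 mm. A picture is of the moment at which its call begins. camera_params takes no time and is no camera call.
- job.sign_off(): hands the job in; it is judged then, once.
The state is a dict: "clock": time; "qpos": joint angles; "qvel": joint speeds; "joint_efforts": joint torques, N m; "eef_pos": TCP position; "tcp_rot": TCP orientation; "contact_force": force on the tool from outside, world axes, zero at the start; "wrist_torque": the same for the moment, N m; "opening": opening from 0.0 (shut) to 1.0 (fully open); "grasp_force": force on a finger pad.
Only numpy, scipy, OpenCV 4.12 (cv2) and the standard library are available. Lean on these libraries where they do the work, as an engineer would, in place of code of your own. Each camera call takes 0.05 s, during which the arm holds its last target. There are 200 camera calls.

## Task

Put the misting bottle away: hang it by its trigger over the round bar along the front of the herb rack, with the bar in the gap between the trigger and the neck, the nozzle pointing in over the pot shelf and the bottle hanging outside. Leave it hanging there still, clear of the ledge, without disturbing the three pots or the tin.

Things in the scene. Friction and masses are not known exactly. Their poses are not given: they have to be found in the camera images.
- bottle: Misting bottle, one rigid piece, 0.18-0.35 kg, upright on the ledge: green body 64 mm diameter, shoulder from 84 to 118 mm up, white collar 27 mm diameter to 134 mm, white stem and head to 181 mm, fixed green trigger in front of the neck. Centre of mass by the axis, 65 mm up. Origin: centre of underside; z up, x to the nozzle. Hung up, it swings base-inwards and rests leaning 10-30 degrees.
- bottle_grip (a point): On the bottle's axis inside the head, 168 mm above the underside. The head is a straight barrel 28 mm wide along the bottle's y, flat upright sides, from 150 to 176 mm up (low crown to 181 mm), 22 mm behind to 54 mm in front of the axis; grip it across its width from above. Axes as the bottle's.
- bottle_crook (a point): Seat of the bar: where the bar's centre line lies when it sits fully in the downward-open hook of neck, barrel and trigger; 24.7 mm in front of the axis, 143 mm above the bottle's underside. Below it the hook is 22 mm wide (13.5 to 36 mm in front of the axis), wider at its mouth; above, it closes in an arch with steep 60 degree sides that centre the bar. Axes as the bottle's.
- trigger_tip (a point): Free lower end of the trigger (15 mm wide, 7 mm thick, curving forward): 54 mm in front of the bottle's axis, 103 mm above its underside, 40 mm below the bar's seat; its material ends 4 mm lower.
- nozzle (a point): Face of the nozzle, 68 mm in front of the axis, 164 mm above the underside.
- rack: Fixed galvanized herb rack, 360 wide (y), 200 deep (x), 206 mm high: tube end frames 12 mm thick at y -180 and +180 mm, a round bar between their front top corners, a shelf from x 80 to 195 mm, 40 mm up with 12 mm lips, a guard wire at its back. Nothing under or before the front bar. Origin: on the ledge below the bar's middle; x inwards over the shelf (away from the robot), z up.
- rack_bar (a point): Middle of the round front bar, on its centre line, 200 mm above the ledge. The bar is 10 mm in diameter and 360 mm long, along y; x points inwards over the shelf. Axes as the rack's.
- pot1: Empty terracotta pot, 82 mm across the rim, 75 mm high, on the rack's shelf about 138 mm behind the bar, towards the bar's -y end; leave it alone. Origin: centre of its underside.
- pot2: The same pot in the middle of the shelf; leave it alone.
- pot3: The same pot towards the bar's +y end of the shelf; leave it alone.
- tin: Small shut aluminium tin with a hinged lid, 64 by 94 by 36 mm, on the ledge in front of the rack, on the other side from the bottle; leave it alone. Origin: centre of its underside.

How it is judged (in metres and radians):
At the end, for the whole second after the job is handed in: The bottle hangs by its trigger on the rack's front bar, still and clear of the ledge: the bar within 10 mm sideways and 8 mm in height of its seat in the hook, 150 mm or less from the bar's middle; trigger tip at least 6 mm inside and 8 mm below the bar's centre; leaning under 40 degrees (x of bottle_crook in the frame of rack_bar between -0.01 and 0.01 m and y of bottle_crook in the frame of rack_bar between -0.15 and 0.15 m and z of bottle_crook in the frame of rack_bar between -0.008 and 0.008 m and x of trigger_tip in the frame of rack_bar above 0.006 m and z of trigger_tip in the frame of rack_bar below -0.008 m and angle between bottle's own z axis and vertical below 0.7 rad and height (world z) of bottle above 0.02 m and contact force between bottle and rack above 0.5 N and linear speed of bottle below 0.05 m/s and angular speed of bottle below 0.5 rad/s); the robot touches nothing.
It fails at once if a pot is shoved or tipped (moved more than 25 mm or leaning more than 17 degrees) (distance of any of pot1, pot2, pot3 from where it was at the start of the episode above 0.025 m or angle between any of pot1, pot2, pot3's own z axis and vertical above 0.3 rad).
It fails at once if the tin is shoved (moved more than 25 mm) (distance of tin from where it was at the start of the episode above 0.025 m).
It also fails if it takes over 42 s, if anything falls off the work surface, if the arm or the gripper's body presses on something with over 40 N, if the wrist force passes 120 N, or if a joint passes its speed limit or range.

## Working session

There is one attempt and no reset: what is moved stays moved. The work goes in short steps, Python scripts to look and compute and a shell command to move; the robot and the scene stay as the last step left them, time stands still between calls to the robot, and variables do not carry over. Pictures are saved under pics/ and viewed, at most 11 in all, crops included, and the job is handed in when it is done.

```bash
ls; mkdir -p pics; python3 - <<'E'
from rig import r, viewer, job
import cv2,numpy as np
for n in("side","top"):
    im=viewer.grab_frame(n); cv2.imwrite(f"pics/{n}0.png",im[:,:,::-1]); 
    c=viewer.camera_params(n); print(n,{k:np.round(v,4) for k,v in c.items()}); R=cv2.Rodrigues(np.array(c['rvec'],float))[0]; print(-R.T@np.array(c['tvec']))
print(r.sense())
E
```

```text
pics
rig.py
steer.py
side {'fx': np.float64(478.1426), 'fy': np.float64(478.1426), 'cx': np.float64(284.2344), 'cy': np.float64(208.1792), 'rvec': array([ 2.0501, -0.732 ,  0.37  ]), 'tvec': array([-430.4012,  322.2436,  819.0857])}
[  28.95491377 -672.65167219  711.82077487]
top {'fx': np.float64(479.5707), 'fy': np.float64(479.5707), 'cx': np.float64(279.8329), 'cy': np.float64(213.8699), 'rvec': array([ 2.1752, -2.1585,  0.0792]), 'tvec': array([  26.8828,  613.6205, 1388.0083])}
[ 485.71742139    6.65699404 1438.0035295 ]
{'clock': 0.1, 'qpos': array([ 1.31162073e+00,  3.53605324e-01,  1.63404490e+00,  1.60656579e-05,
        1.15520587e+00, -2.38863046e-03]), 'qvel': array([-1.48671860e-03, -5.01947418e-04, -2.31744220e-03, -1.62958749e-03,
        6.25045067e-05, -1.56567850e-04]), 'joint_efforts': array([ 1.13988808e-03, -6.06355262e+01, -3.42818141e+01,  4.11803319e-05,
        4.02382298e-03, -2.51018236e-05]), 'eef_pos': array([158.62133835, 604.12858659, 252.62658824]), 'tcp_rot': array([-3.14032925e+00, -1.77077515e-05,  2.88479918e+00]), 'contact_force': array([-0.36549662, -0.20493827,  0.09497673]), 'wrist_torque': array([0.04205932, 0.04236647, 0.00150855]), 'grasp_force': 0.0, 'opening': 0.9988829141789276}
```

View pics/side0.png

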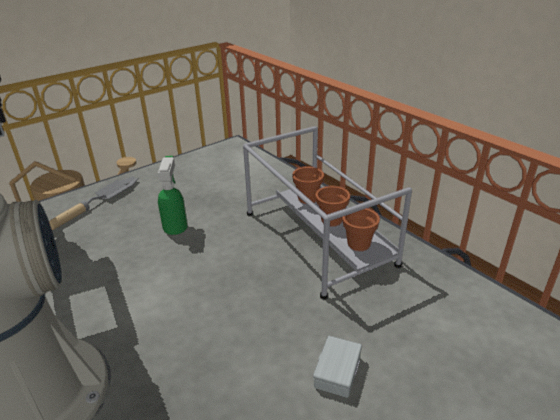

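View pics/top0.png

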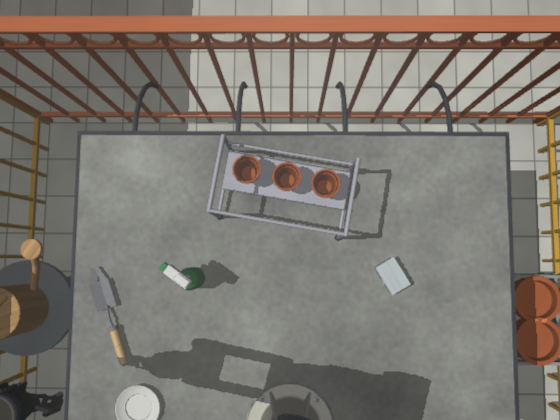

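The side view shows the bottle at about (172,200) with its head at (167,163), and the rack bar from (246,146) to (325,220). In the top view the head runs from (164,267) at the nozzle to (190,285), and the bar from (210,211) to (347,236). I'll enlarge both for accurate pixels.

```bash
python3 - <<'E'
import cv2,numpy as np
s=cv2.imread("pics/side0.png");t=cv2.imread("pics/top0.png")
def crop(im,x,y,w,h,k):
    c=cv2.resize(im[y:y+h,x:x+w],None,fx=k,fy=k,interpolation=cv2.INTER_CUBIC)
    for i in range(0,w,10):
        cv2.line(c,(i*k,0),(i*k,6 if i%50 else 14),(0,0,255),1)
        if i%20==0: cv2.putText(c,str(x+i),(i*k,22),0,.35,(0,0,255),1)
    for j in range(0,h,10):
        cv2.line(c,(0,j*k),(6,j*k),(0,0,255),1)
        if j%20==0: cv2.putText(c,str(y+j),(8,j*k+4),0,.35,(0,0,255),1)
    return c
a=crop(s,145,145,60,100,6); b=crop(t,150,250,73,50,6)
m=np.zeros((600,798,3),np.uint8); m[:600,:360]=a; m[:300,360:798]=b
m[300:600,360:798]=0
d=crop(s,235,135,100,100,3); m[300:600,360:660]=d
cv2.imwrite("pics/c1.png",m)
cv2.imwrite("pics/c2.png",crop(t,200,130,165,115,4)[:, :800])
E
```

```text
(no output)
```

View pics/c1.png

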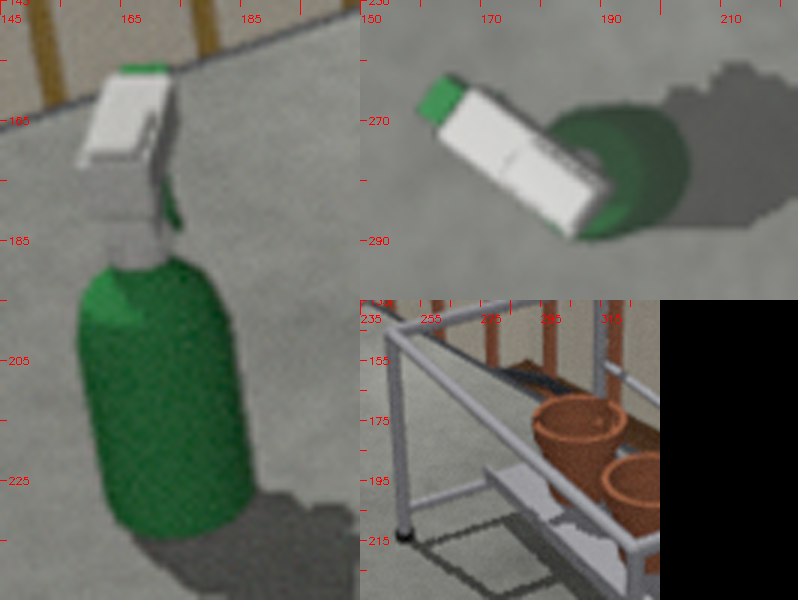

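View pics/c2.png

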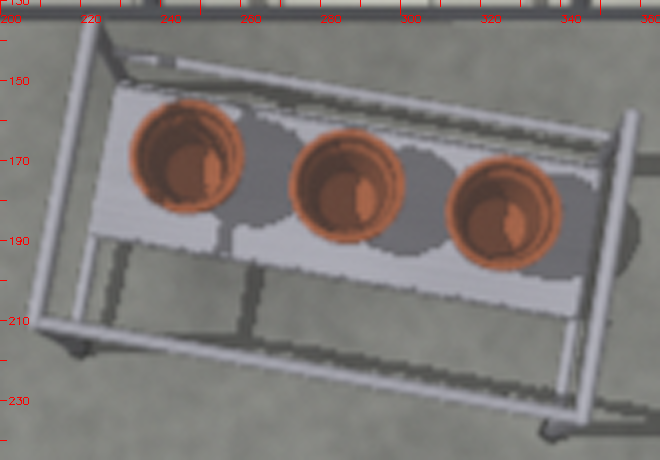

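Crops: in the top view the white barrel's rear end is centred at (188.9,285.4) and its front end at (165.9,268.7). In the side view these are (164,172) and (169.2,157.3). The bar's corners are (209.2,210.5) and (346.2,234.5) in top, (246.7,145.7) and (326.3,217.7) in side. I'll triangulate these and check them against the known sizes.

```bash
cat > h.py <<'E'
from rig import r, viewer, job
import cv2,numpy as np
from scipy.optimize import least_squares
from scipy.spatial.transform import Rotation as Ro
C={n:viewer.camera_params(n) for n in("side","top")}
def proj(n,P):
    c=C[n];K=np.array([[c['fx'],0,c['cx']],[0,c['fy'],c['cy']],[0,0,1.]])
    return cv2.projectPoints(np.atleast_2d(np.asarray(P,float)),np.array(c['rvec'],float),np.array(c['tvec'],float),K,None)[0].reshape(-1,2)
def tri(s,t):
    f=lambda p:np.r_[proj("side",p)[0]-s,proj("top",p)[0]-t]
    o=least_squares(f,[500,0,100]);return o.x,np.abs(o.fun).max()
def place(p,L): # p=x,y,yaw ; local points -> world
    L=np.atleast_2d(np.asarray(L,float));return Ro.from_euler('z',p[2]).apply(L)+[p[0],p[1],0]
E
python3 - <<'E'
from h import *
np.set_printoptions(suppress=True,precision=1)
a,e1=tri([164,172],[188.9,285.4]);b,e2=tri([169.2,157.3],[165.9,268.7]);print("rear",a,e1,"front",b,e2,np.linalg.norm(b-a))
l,e3=tri([246.7,145.7],[209.2,210.5]);q,e4=tri([326.3,217.7],[346.2,234.5]);print("bar",l,e3,q,e4,np.linalg.norm(l-q))
# bottle fit
T=[[-22,-14,177],[-22,14,177],[54,14,177],[54,-14,177]]
# order by world: guesses
top=np.array([[192.2,281.2],[185.5,289.5],[163,272.7],[168.8,264.7]])
side=np.array([[170,171.7],[158,172.2],[164.7,157.2],[173.7,157.5]])
f=lambda p:np.r_[proj("top",place(p,T))-top,proj("side",place(p,T))-side].ravel()
o=least_squares(f,[a[0],a[1],.9]);print("bottle",o.x,np.degrees(o.x[2]));print(o.fun.reshape(-1,2))
# rack fit
B=[[0,180,200],[0,-180,200]]
ts=np.array([[209.2,210.5],[346.2,234.5]]);ss=np.array([[246.7,145.7],[326.3,217.7]])
g=lambda p:np.r_[proj("top",place(p,B))-ts,proj("side",place(p,B))-ss].ravel()
k=least_squares(g,[600,50,-.17]);print("rack",k.x,np.degrees(k.x[2]));print(k.fun.reshape(-1,2))
np.save("fit.npy",[o.x,k.x])
bt,rk=o.x,k.x
# overlay
s=cv2.imread("pics/side0.png");t=cv2.imread("pics/top0.png")
th=np.linspace(0,2*np.pi,40)
circ=lambda R,z:np.c_[R*np.cos(th),R*np.sin(th),0*th+z]
out=[]
for n,im in(("side",s),("top",t)):
    im=cv2.resize(im,None,fx=4,fy=4,interpolation=cv2.INTER_CUBIC)
    for L,p,c in[(T+T[:1],bt,(0,0,255)),(circ(32,0),bt,(255,0,255)),(circ(32,84),bt,(255,255,0)),([[0,0,168],[68,0,164]],bt,(255,0,0)),
                 (B,rk,(0,0,255)),([[0,180,200],[0,180,0]],rk,(255,0,0)),([[0,-180,200],[0,-180,0]],rk,(255,0,0)),([[80,-174,40],[80,174,40]],rk,(0,255,255))]:
        q=((proj(n,place(p,L))+.5)*4*16).astype(int);cv2.polylines(im,[q.astype(np.int32)],False,c,1,cv2.LINE_AA,4)
    out.append(im)
S,T_=out
m=np.zeros((600,800,3),np.uint8)
m[:400,:280]=S[580:980,560:840]; m[:240,280:560]=T_[1000:1240,600:880]
m[240:600,280:800]=T_[520:1000,800:1493:][::1][:480,:693][:360+0,:520] if 0 else cv2.resize(T_[520:1000,800:1493],(520,360))
m[:240,560:800]=cv2.resize(S[560:1220,960:1620],(240,240))
cv2.imwrite("pics/o1.png",m)
E
```

```text
rear [411.  264.7 177.9] 0.16424139020796247 front [454.8 326.  177.2] 0.5698331278569526 75.33000402481557
bar [606.8 210.9 202.3] 0.7347356513010652 [ 544.6 -141.7  203.6] 0.34247465050415826 358.03690121430066
bottle [423.7 282.7   0.9] 54.26283715556345
[[ 0.  -0.3]
 [ 0.3  0.1]
 [-0.2 -0.4]
 [ 0.4 -1. ]
 [-0.1  0.4]
 [-0.3  0.4]
 [-1.8  0.3]
 [ 0.8 -0.5]]
rack [576.8  35.9  -0.2] -9.976448505924818
[[-0.3 -1. ]
 [-0.6  0. ]
 [-0.8  0.4]
 [ 0.5  1.3]]
```

View pics/o1.png

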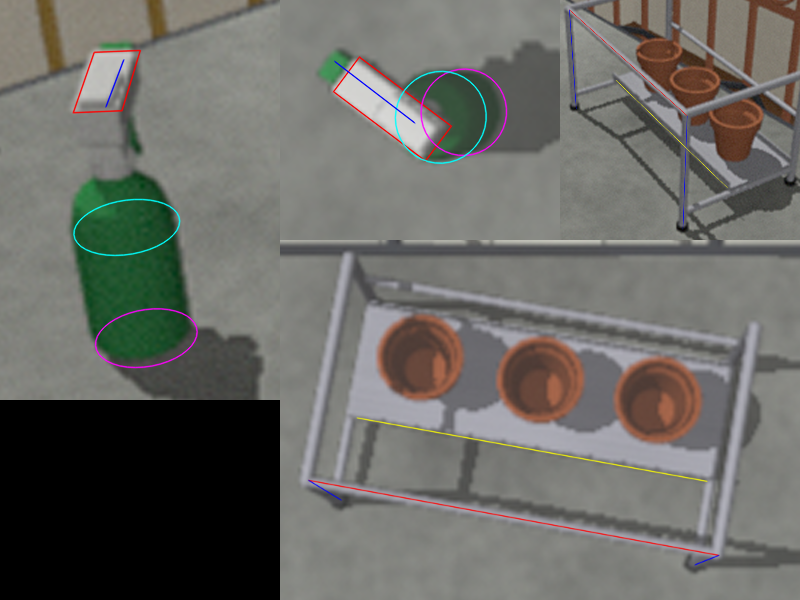

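The fit agrees with the given sizes: barrel length 75.3 mm (76), barrel top at 177 mm, bar length 358 mm (360), and the overlays sit on the objects. The bottle is at about (424,283) with yaw 54°, and the rack at (577,36) with yaw -10°. I'll add a helper that gives tool-axis offsets, then move over the bottle.

Units first: shifts go in units of 5 mm and turns go in units of 0.05 rad. So -34 mm is -6.8, -24.5 mm is -4.9.

```bash
cat >> h.py <<'E'
def tool(): 
    s=r.sense(); return np.array(s['eef_pos']),Ro.from_euler('xyz',s['tcp_rot']),s
def need(P,R):
    p,Rc,s=tool(); print("translate",np.round(Rc.inv().apply(np.asarray(P)-p),1),"turn",np.round((Rc.inv()*R).as_rotvec(),3),"translate after turn",np.round(R.inv().apply(np.asarray(P)-p),1))
bt,rk=np.load("fit.npy")
down=lambda yaw:Ro.from_euler('xyz',[np.pi,0,yaw])
E
python3 - <<'E'
from h import *
need([bt[0],bt[1],240],down(bt[2]+np.pi))
E
for i in 1; do :; done; python3 steer.py '[[0, 0, 0, -6.8, -4.9, 0, 1], [0, 0, 0, -6.8, -4.9, 0, 1], [0, 0, 0, -6.8, -4.9, 0, 1], [0, 0, 0, -6.8, -4.9, 0, 1], [0, 0, 0, -6.8, -4.9, 0, 1]]'; python3 steer.py '[[0, 0, 0, -6.8, -4.9, 0, 1], [0, 0, 0, -6.8, -4.9, 0, 1], [0, 0, 0, -6.8, -4.9, 0, 1], [0, 0, 0, -6.8, -4.9, 0, 1], [0, 0, 0, -6.8, -4.9, 0, 1]]'
```

```text
translate [-338.  -243.5   12.9] turn [-1.000e-03 -1.000e-03 -1.204e+00] translate after turn [ 106.1 -402.9   12.6]
clock: 0.52
eef_pos: [291.9, 442.0, 253.0]
tcp_rot: [-3.141, -0.0, 2.885]
contact_force: [1.1, 0.0, -0.1]
opening: 1.0
grasp_force: 0.0
clock: 0.93
eef_pos: [424.6, 281.2, 253.2]
tcp_rot: [-3.142, -0.0, 2.885]
contact_force: [0.6, 0.1, 0.1]
opening: 0.996
grasp_force: 0.0
```

Scaled: -0.12 rad is -2.4.

```bash
python3 steer.py '[[0, 0, -2.4, 0, 0, 0, 1], [0, 0, -2.4, 0, 0, 0, 1], [0, 0, -2.4, 0, 0, 0, 1], [0, 0, -2.4, 0, 0, 0, 1], [0, 0, -2.4, 0, 0, 0, 1]]' >/dev/null; python3 steer.py '[[0, 0, -2.4, 0, 0, 0, 1], [0, 0, -2.4, 0, 0, 0, 1], [0, 0, -2.4, 0, 0, 0, 1], [0, 0, -2.4, 0, 0, 0, 1], [0, 0, -2.4, 0, 0, 0, 1]]'
python3 - <<'E'
from h import *
need([bt[0],bt[1],171],down(bt[2]+np.pi))
s=viewer.grab_frame("side");t=viewer.grab_frame("top")
out=[]
for n,im,(x,y) in(("side",s,(110,80)),("top",t,(125,220))):
    im=np.ascontiguousarray(cv2.resize(im[y:y+150,x:x+100,::-1],None,fx=4,fy=4,interpolation=cv2.INTER_CUBIC)); out.append(im)
cv2.imwrite("pics/g1.png",np.hstack(out))
E
```

```text
clock: 1.77
eef_pos: [423.6, 282.9, 253.0]
tcp_rot: [3.141, -0.001, -2.192]
contact_force: [0.1, -0.7, -0.4]
opening: 1.005
grasp_force: 0.0
translate [ 0.1 -0.2 82. ] turn [ 0.    -0.001  0.002] translate after turn [ 0.1 -0.2 82. ]
```

View pics/g1.png

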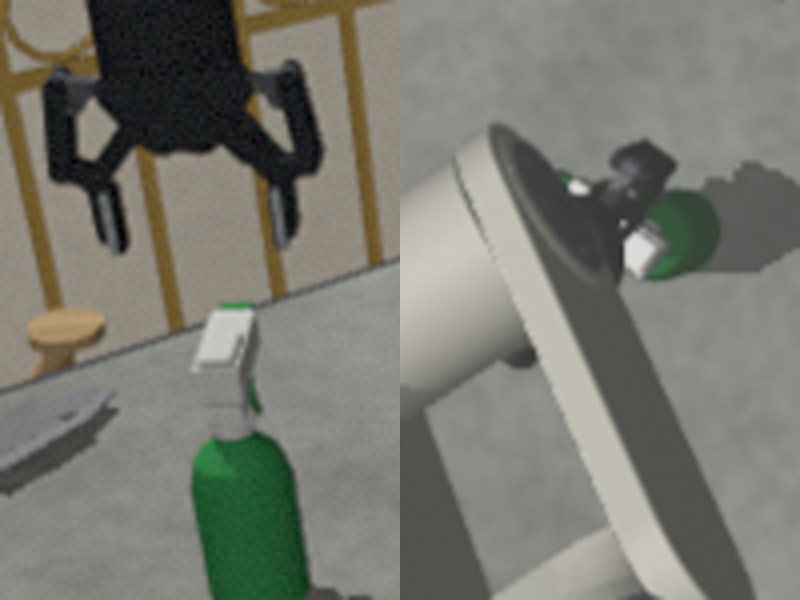

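The open fingers straddle the head: in the side crop they are at x≈110 and 285, with the head at about 225 nearer the camera axis. The direction across the barrel is aligned. I'll descend and grip.

```bash
python3 steer.py '[[0, 0, 0, 0, 0, 4, 1], [0, 0, 0, 0, 0, 4, 1], [0, 0, 0, 0, 0, 4, 1], [0, 0, 0, 0, 0, 2.8, 1], [0, 0, 0, 0, 0, 1.6, 1]]' 60;  python3 steer.py '[[0, 0, 0, 0, 0, 0, 0], [0, 0, 0, 0, 0, 0, 0], [0, 0, 0, 0, 0, 0, 0], [0, 0, 0, 0, 0, 0, 0], [0, 0, 0, 0, 0, 0, 0]]'; python3 steer.py '[[0, 0, 0, 0, 0, 0, 0], [0, 0, 0, 0, 0, 0, 0], [0, 0, 0, 0, 0, 0, 0], [0, 0, 0, 0, 0, 0, 0], [0, 0, 0, 0, 0, 0, 0]]'
```

```text
clock: 2.28
eef_pos: [422.9, 282.5, 169.5]
tcp_rot: [3.141, -0.002, -2.203]
contact_force: [-0.7, 0.5, 0.3]
opening: 1.004
grasp_force: 0.0
clock: 2.7
eef_pos: [424.3, 283.5, 172.3]
tcp_rot: [-3.141, 0.002, -2.199]
contact_force: [-1.1, 2.6, 9.2]
opening: 0.317
grasp_force: 58.5
clock: 3.12
eef_pos: [424.2, 283.6, 172.4]
tcp_rot: [-3.141, 0.002, -2.199]
contact_force: [-1.8, 1.4, 6.8]
opening: 0.315
grasp_force: 59.5
```

```bash
cat >> h.py <<'E'
import os
if os.path.exists("grip.npy"):
    g=np.load("grip.npy")   # bottle axis offset along bottle x from TCP, TCP height above underside
def goal(bx,bz,y=40,tilt=0):
    """tool pose putting the bar at bottle (bx,bz), bottle leaning base-inwards by tilt about the bar"""
    Rb=Ro.from_euler('z',rk[2])*Ro.from_euler('y',-tilt)
    bar=place(rk,[0,y,200])[0]
    tcp=bar+Rb.apply([-g[0]-bx,0,g[1]-bz])
    return tcp,Rb*down(np.pi)
E
python3 - <<'E'
from h import *
p,R,s=tool(); yaw=s['tcp_rot'][2]+np.pi
d=(np.array(bt[:2])-p[:2])@[np.cos(yaw),np.sin(yaw)]
np.save("grip.npy",[d,p[2]]);print(d,p[2])
E
python3 steer.py '[[0, 0, 0, 0, 0, -4, 0], [0, 0, 0, 0, 0, -6, 0], [0, 0, 0, 0, 0, -7, 0], [0, 0, 0, 0, 0, -7, 0], [0, 0, 0, 0, 0, -5, 0]]'
python3 steer.py '[[0, 0, 2.4, 0, 0, 0, 0], [0, 0, 2.4, 0, 0, 0, 0], [0, 0, 2.4, 0, 0, 0, 0], [0, 0, 2.4, 0, 0, 0, 0], [0, 0, 2.4, 0, 0, 0, 0]]' > /dev/null
python3 steer.py '[[0, 0, 2.4, 0, 0, 0, 0], [0, 0, 2.4, 0, 0, 0, 0], [0, 0, 2.4, 0, 0, 0, 0], [0, 0, 2.4, 0, 0, 0, 0], [0, 0, 0.8, 0, 0, 0, 0]]'
python3 - <<'E'
from h import *
need(*goal(80,60)); need(*goal(46,78))
E
```

```text
-0.9719654279071073 172.35610760357017
clock: 3.53
eef_pos: [424.1, 283.2, 319.4]
tcp_rot: [-3.141, 0.002, -2.199]
contact_force: [1.0, -0.2, -3.0]
opening: 0.314
grasp_force: 60.2
clock: 4.37
eef_pos: [423.5, 282.8, 316.2]
tcp_rot: [-3.141, -0.0, 2.958]
contact_force: [0.1, -0.1, -2.7]
opening: 0.32
grasp_force: 60.2
translate [-116.4 -175.5    3.9] turn [-0.   -0.   -0.01] translate after turn [-114.7 -176.6    3.9]
translate [-150.4 -175.1   21.9] turn [-0.   -0.   -0.01] translate after turn [-148.7 -176.6   21.9]
```

Scaled: -36 mm is -7.2, -32 mm is -6.4, -0.01 rad is -0.2.

```bash
python3 steer.py '[[0, 0, -0.2, 0, -7.2, 0, 0], [0, 0, 0, 0, -7.2, 0, 0], [0, 0, 0, 0, -7.2, 0, 0], [0, 0, 0, 0, -7.2, 0, 0], [0, 0, 0, 0, -6.4, 0, 0]]' >/dev/null
python3 steer.py '[[0, 0, 0, -4, 0, 0, 0], [0, 0, 0, -6, 0, 0, 0], [0, 0, 0, -6, 0, 0, 0], [0, 0, 0, -5, 0, 0, 0], [0, 0, 0, -2, 0, 0, 0]]'
python3 - <<'E'
from h import *
need(*goal(46,78))
s=viewer.grab_frame("side");t=viewer.grab_frame("top")
m=np.zeros((600,800,3),np.uint8)
p,R,_=tool(); Rb=R*down(np.pi).inv(); o=p+Rb.apply([g[0],0,-g[1]])
loc=np.array([[-22,-14,177],[-22,14,177],[54,14,177],[54,-14,177],[-22,-14,177]]);th=np.linspace(0,2*np.pi,40)
curves=[loc,np.c_[32*np.cos(th),32*np.sin(th),0*th],np.c_[32*np.cos(th),32*np.sin(th),0*th+84],np.array([[24.7,0,143],[54,0,103]])]
out=[]
for n,im,(x,y) in(("side",s,(215,70)),("top",t,(200,170))):
    k=4;im=np.ascontiguousarray(cv2.resize(im[y:y+150,x:x+100,::-1],None,fx=k,fy=k,interpolation=cv2.INTER_CUBIC))
    for c,col in zip(curves,[(0,0,255),(255,0,255),(255,255,0),(0,255,255)]):
        q=(proj(n,o+Rb.apply(c))+.5-[x,y])*k; cv2.polylines(im,[q.astype(np.int32)],False,col,1,cv2.LINE_AA)
    q=(proj(n,place(rk,[[0,180,200],[0,-180,200]]))+.5-[x,y])*k; cv2.polylines(im,[q.astype(np.int32)],False,(0,0,255),1)
    out.append(im)
cv2.imwrite("pics/a1.png",np.hstack(out))
E
```

```text
clock: 5.2
eef_pos: [510.4, 89.7, 316.3]
tcp_rot: [3.142, 0.002, 2.974]
contact_force: [-0.0, -1.4, -1.9]
opening: 0.313
grasp_force: 61.3
translate [-29.7  -1.7  22. ] turn [0.    0.002 0.006] translate after turn [-29.7  -1.5  21.9]
```

View pics/a1.png

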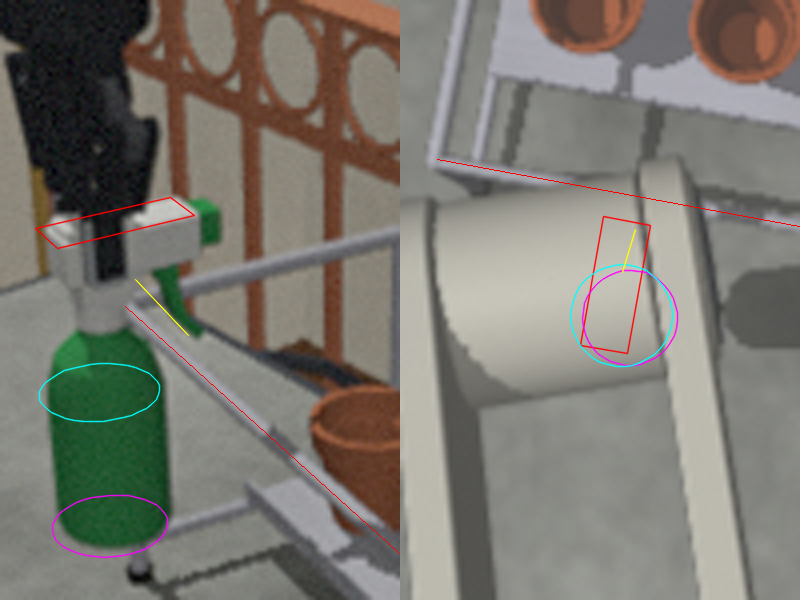

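The bottle hangs upright just outside the bar. The model outline lies on it to within about 3 mm: trigger tip predicted at crop (187,335), seen near (195,332), and the bar line coincides. I'll bring the trigger tip over the bar, then go down along the hook's midline.

Scaled: -12 mm is -2.4, 8 mm is 1.6, 0.006 rad is 0.12.

```bash
python3 steer.py '[[0, 0, 0.12, -2.4, -0.3, 1, 0], [0, 0, 0, -2.4, 0, 1.8, 0], [0, 0, 0, -1, 0, 1.6, 0], [0, 0, 0, 0, 0, 0, 0], [0, 0, 0, 0, 0, 0, 0]]'
python3 steer.py '[[0, 0, 0, -1, 0, 2.4, 0], [0, 0, 0, -1, 0, 2.6, 0], [0, 0, 0, -1.6, 0, 3, 0], [0, 0, 0, 0, 0, 0, 0], [0, 0, 0, 0, 0, 0, 0]]'
python3 - <<'E'
from h import *
need(*goal(24.7,130)); need(*goal(24.7,143))
s=viewer.grab_frame("side");t=viewer.grab_frame("top")
x,y=235,90
cv2.imwrite("pics/a2.png",cv2.resize(s[y:y+110,x:x+130,::-1],None,fx=5,fy=5,interpolation=cv2.INTER_CUBIC))
E
```

```text
clock: 5.72
eef_pos: [534.9, 84.1, 293.5]
tcp_rot: [-3.141, -0.002, 2.969]
contact_force: [-0.2, -0.4, -3.1]
opening: 0.312
grasp_force: 61.3
clock: 6.13
eef_pos: [553.0, 80.9, 252.9]
tcp_rot: [-3.141, -0.003, 2.969]
contact_force: [0.6, 0.0, -2.8]
opening: 0.318
grasp_force: 61.2
translate [-7.5 -0.1 10.6] turn [-0.001 -0.003  0.001] translate after turn [-7.4 -0.1 10.6]
translate [-7.5 -0.1 23.6] turn [-0.001 -0.003  0.001] translate after turn [-7.4 -0.1 23.6]
```

View pics/a2.png

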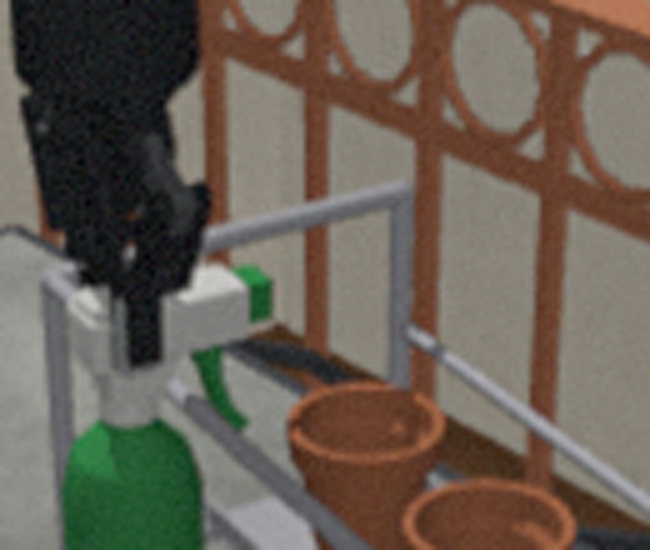

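The bar, emerging at (170,385), now lies between the neck at (130,400) and the trigger at (215,380), and there is no contact force. I'll continue down into the seat.

Scaled: -4 mm is -0.8, 4 mm is 0.8.

```bash
python3 steer.py '[[0, 0, 0, -0.8, 0, 1, 0], [0, 0, 0, -0.6, 0, 1, 0], [0, 0, 0, 0, 0, 0.8, 0], [0, 0, 0, 0, 0, 0, 0]]'
python3 steer.py '[[0, 0, 0, 0, 0, 0.6, 0], [0, 0, 0, 0, 0, 0.4, 0], [0, 0, 0, 0, 0, 0.4, 0], [0, 0, 0, 0, 0, 0, 0]]'
python3 - <<'E'
from h import *
need(*goal(24.7,143)); print(tool()[2]['contact_force'])
E
```

```text
clock: 6.57
eef_pos: [560.3, 79.6, 239.3]
tcp_rot: [-3.141, -0.001, 2.969]
contact_force: [-0.6, 0.4, -3.1]
opening: 0.316
grasp_force: 61.3
clock: 6.9
eef_pos: [559.7, 80.0, 233.9]
tcp_rot: [3.141, -0.002, 2.969]
contact_force: [-6.4, 1.7, 5.9]
opening: 0.31
grasp_force: 62.7
translate [-0.8 -0.5  4.6] turn [ 0.    -0.002  0.001] translate after turn [-0.7 -0.5  4.6]
[-6.43162774  1.74303182  5.85099788]
```

The force pushes outward and upward, so the bar touches the neck side of the arch and the bottle is about 2 mm too far in. I'll shift outward and seat it.

Scaled: 1.5 mm is 0.3, -1 mm is -0.2.

```bash
python3 steer.py '[[0, 0, 0, 0.3, 0, -0.2, 0], [0, 0, 0, 0.2, 0, 0, 0], [0, 0, 0, 0, 0, 0, 0]]'
python3 steer.py '[[0, 0, 0, 0, 0, 0.3, 0], [0, 0, 0, 0, 0, 0.3, 0], [0, 0, 0, 0, 0, 0, 0], [0, 0, 0, 0, 0, 0, 0]]'
```

```text
clock: 7.15
eef_pos: [558.0, 80.2, 234.2]
tcp_rot: [-3.142, 0.0, 2.969]
contact_force: [0.1, -0.0, -2.8]
opening: 0.316
grasp_force: 61.4
clock: 7.48
eef_pos: [557.9, 80.2, 231.1]
tcp_rot: [-3.142, -0.001, 2.969]
contact_force: [-1.9, 0.7, 0.0]
opening: 0.316
grasp_force: 61.8
```

Scaled: 1 mm is 0.2, 0.7 mm is 0.14.

```bash
python3 steer.py '[[0, 0, 0, 0.14, 0, 0, 0], [0, 0, 0, 0.06, 0, 0.2, 0], [0, 0, 0, 0, 0, 0.2, 0], [0, 0, 0, 0, 0, 0, 0]]'
python3 - <<'E'
from h import *
need(*goal(24.7,143,tilt=.3)); need(*goal(24.7,143)); print(tool()[2]['eef_pos'])
E
```

```text
clock: 7.82
eef_pos: [556.9, 80.4, 229.4]
tcp_rot: [3.142, -0.001, 2.969]
contact_force: [-2.9, 0.5, 1.0]
opening: 0.315
grasp_force: 62.1
translate [ 4.1 -0.4  8.3] turn [ 0.    -0.301  0.001] translate after turn [ 6.3 -0.4  6.7]
translate [-3.6 -0.4 -0. ] turn [ 0.    -0.001  0.001] translate after turn [-3.6 -0.4 -0. ]
[556.91480215  80.4423179  229.35319774]
```

The bar is seated: TCP height agrees with 143 mm and the forces are small. Next I'll lean the bottle about 0.3 rad around the bar to its hanging angle, so it doesn't swing on release.

Scaled: 2.2 mm is 0.44, 1.8 mm is 0.36, -0.06 rad is -1.2.

```bash
python3 steer.py '[[0, -1.2, 0, 0.44, 0, 0.12, 0], [0, -1.2, 0, 0.36, 0, 0.32, 0], [0, -1.2, 0, 0.36, 0, 0.32, 0], [0, -1.2, 0, 0.36, 0, 0.32, 0], [0, -1.2, 0, 0.36, 0, 0.32, 0]]'
python3 steer.py '[[0, 0, 0, 0, 0, 0, 0], [0, 0, 0, 0, 0, 0, 0]]'
python3 - <<'E'
from h import *
s=viewer.grab_frame("side")
x,y=235,90
cv2.imwrite("pics/a3.png",cv2.resize(s[y:y+120,x:x+130,::-1],None,fx=5,fy=5,interpolation=cv2.INTER_CUBIC))
E
```

```text
clock: 8.23
eef_pos: [549.0, 81.9, 221.4]
tcp_rot: [3.141, 0.303, 2.969]
contact_force: [0.2, -1.0, -2.6]
opening: 0.317
grasp_force: 61.3
clock: 8.4
eef_pos: [548.5, 82.0, 221.4]
tcp_rot: [-3.141, 0.299, 2.97]
contact_force: [1.0, -0.2, -2.9]
opening: 0.316
grasp_force: 61.4
```

View pics/a3.png

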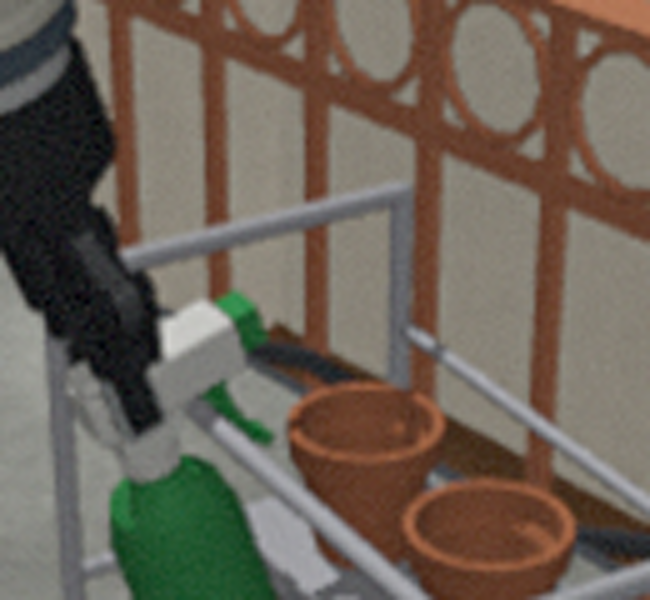

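It leans the right way with the bar in the hook, about 1 mm free. I'll lower it until its weight is on the bar.

Scaled: 1 mm is 0.2, 0.3 mm is 0.06.

```bash
python3 steer.py '[[0, 0, 0, 0.06, 0, 0.2, 0], [0, 0, 0, 0, 0, 0, 0], [0, 0, 0, 0, 0, 0, 0]]'; python3 steer.py '[[0, 0, 0, 0.04, 0, 0.16, 0], [0, 0, 0, 0, 0, 0, 0], [0, 0, 0, 0, 0, 0, 0]]'
```

```text
clock: 8.7
eef_pos: [549.4, 81.7, 220.1]
tcp_rot: [3.142, 0.299, 2.968]
contact_force: [0.3, 0.5, -3.0]
opening: 0.314
grasp_force: 61.4
clock: 8.95
eef_pos: [549.5, 81.7, 219.8]
tcp_rot: [3.141, 0.301, 2.969]
contact_force: [0.0, -1.4, 0.8]
opening: 0.317
grasp_force: 62.0
```

```bash
python3 steer.py '[[0, 0, 0, 0, 0, 0, 0], [0, 0, 0, 0, 0, 0, 0]]' 20; python3 steer.py '[[0, 0, 0, 0, 0, 0, 0.36], [0, 0, 0, 0, 0, 0, 0.4], [0, 0, 0, 0, 0, 0, 0.45], [0, 0, 0, 0, 0, 0, 0.5], [0, 0, 0, 0, 0, 0, 0.55]]'; python3 steer.py '[[0, 0, 0, 0, 0, 0, 0.6], [0, 0, 0, 0, 0, 0, 0.7], [0, 0, 0, 0, 0, 0, 0.8], [0, 0, 0, 0, 0, 0, 0.8], [0, 0, 0, 0, 0, 0, 0.8]]'
python3 - <<'E'
from h import *
s=viewer.grab_frame("side")
x,y=235,90
cv2.imwrite("pics/a4.png",cv2.resize(s[y:y+120,x:x+130,::-1],None,fx=5,fy=5,interpolation=cv2.INTER_CUBIC))
E
```

```text
clock: 9.12
eef_pos: [549.4, 81.7, 219.8]
tcp_rot: [3.141, 0.301, 2.969]
contact_force: [0.7, -1.4, 0.5]
opening: 0.315
grasp_force: 61.9
clock: 9.53
eef_pos: [548.9, 81.9, 219.4]
tcp_rot: [3.142, 0.3, 2.969]
contact_force: [-0.1, -0.4, -0.3]
opening: 0.551
grasp_force: 0.0
clock: 9.95
eef_pos: [549.0, 81.8, 219.4]
tcp_rot: [-3.142, 0.3, 2.969]
contact_force: [0.3, -0.9, 0.1]
opening: 0.802
grasp_force: 0.0
```

View pics/a4.png

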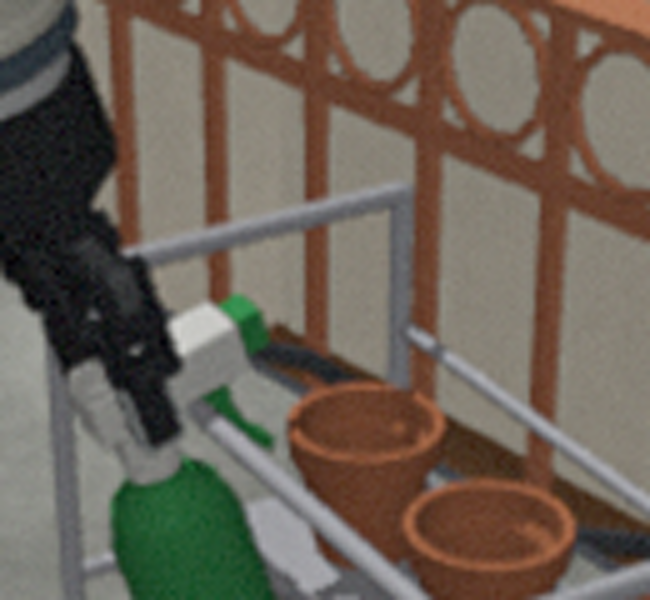

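It hangs steady on the bar with the fingers clear. I'll retreat along the tool axis slowly, let it settle, and look again.

```bash
python3 steer.py '[[0, 0, 0, 0, 0, -1.6, 0.8], [0, 0, 0, 0, 0, -2.4, 0.8], [0, 0, 0, 0, 0, -4, 0.8], [0, 0, 0, 0, 0, -6, 0.8], [0, 0, 0, 0, 0, -6, 0.8]]'; python3 steer.py '[[0, 0, 0, 0, 0, -6, 0.8], [0, 0, 0, 0, 0, -6, 0.8], [0, 0, 0, 0, 0, 0, 0.8], [0, 0, 0, 0, 0, 0, 0.8], [0, 0, 0, 0, 0, 0, 0.8]]'
python3 steer.py '[[0, 0, 0, 0, 0, 0, 0.8], [0, 0, 0, 0, 0, 0, 0.8], [0, 0, 0, 0, 0, 0, 0.8], [0, 0, 0, 0, 0, 0, 0.8], [0, 0, 0, 0, 0, 0, 0.8]]' >/dev/null
python3 - <<'E'
from h import *
s=viewer.grab_frame("side")
python_sleep=0
s2=[viewer.grab_frame("side") for _ in range(10)][-1]
x,y=225,90
A=[cv2.resize(i[y:y+150,x:x+100,::-1],None,fx=4,fy=4,interpolation=cv2.INTER_CUBIC) for i in (s,s2)]
d=np.abs(s.astype(int)-s2)[y:y+150,x:x+100].max(2); print("diff>60 px:",(d>60).sum(),d.max())
cv2.imwrite("pics/f1.png",np.hstack(A))
E
```

```text
clock: 10.42
eef_pos: [518.9, 86.8, 315.9]
tcp_rot: [-3.141, 0.299, 2.969]
contact_force: [0.7, 0.3, 0.0]
opening: 0.8
grasp_force: 0.0
clock: 10.83
eef_pos: [502.1, 89.9, 372.2]
tcp_rot: [3.142, 0.3, 2.969]
contact_force: [0.2, 0.6, -0.5]
opening: 0.801
grasp_force: 0.0
diff>60 px: 0 49
```

View pics/f1.png

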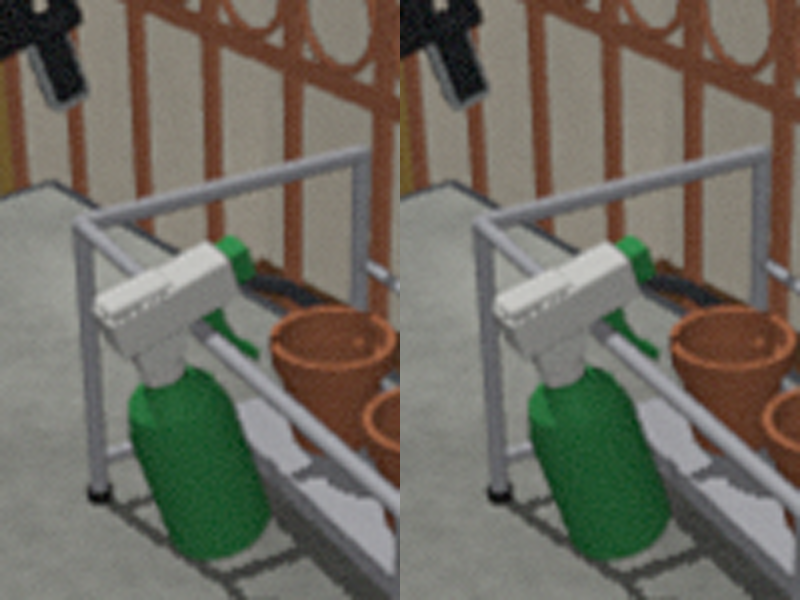

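The bottle hangs on the bar with its nozzle inward over the shelf at (235,255), the trigger inside the bar at (225,335) and the body outside. The two frames, 0.5 s apart, match, so it is still. The gripper is clear.

```bash
python3 -c "
from rig import r, viewer, job
print(job.sign_off())"
```

```text
the job is handed in; nothing more can be done
None
```

The misting bottle is hanging still by its trigger on the rack's front bar, nozzle inward, gripper clear and no contact with the pots or tin seen; I handed the job in at about 12 s of the 42 s allowed, and no verdict came back.

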